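# Set the tattoo hand piece on its starting ring

## Task

Get the tattoo hand piece ready to pull a practice line: draw it straight up out of its stand, lean it about 30 degrees from upright with its tail tipped back along the printed line that starts at the ring (towards the near edge of the board), and hold it steady for a full second with the needle pointing straight at the middle of the ring from about 15 mm away. Then bring it forward along the needle until the needle touches inside the ring and its sprung give is lightly taken up, about half way in; the needle must never touch the skin outside the ring or press hard. Finish while still holding it there at that lean, needle on the ring, and leave everything else on the cart where it is.

Things in the scene. Friction and masses are not known exactly. Their poses are not given: they have to be found in the camera images.
- tattoo_pen: the hand piece: black and silver rotary pen machine, 148 x 41 mm, 0.16 to 0.23 kg, white needle cartridge in its nose; starts upright, nose down, in the stand. +y runs from tail to needle; length axis: x=0, z=20.5 mm. Along y (mm): tail -74; grip part 26 (x) by 33 (z) from -60 to -23; thick body 30 (x) by 41 (z) to 56, its flat shoulder rests on the stand's seat; cartridge end 108; needle tip 117
- collar (a point): the place to grip on the hand piece: on its length axis, middle of the 26 x 33 mm part, 32 mm from the tail end, 159 mm from the needle tip; axes as the hand piece. In the stand it is 178.5 mm above the work surface (the tail end 210.5 mm)
- tail (a point): tail end of the hand piece, on its length axis, 191 mm from the needle tip; axes as the hand piece
- needle_tip (a point): the point of the needle (a 2 mm thick steel rod that stands 9 mm out of the cartridge); moves with the needle when it is pushed in
- aim_point (a point): a point fixed to the hand piece on its length axis, 15 mm beyond the tip of the unpressed needle: where the needle points at
- needle (a joint): how far the needle is pushed back into the cartridge against its spring, in m: 0 out, 0.007 fully in. The spring pushes along the needle with 0.4 N at the start of the travel and 0.6 N more for each mm (2.5 N at half way, 4.6 N fully in); beyond that it is rigid
- stand: round aluminium stand for the hand piece, 62 mm across on a 104 mm wide dark foot, 108 mm high, fixed. Origin: centre of its underside; its x is along the hand piece's x at the start. Its mouth guides the thick body with 2 mm play over the top 28 mm; below it is hollow and the needle hangs free, tip 19.5 mm above the work surface: the hand piece must rise 90 mm to clear the rim
- practice_board: plywood board 190 x 210 mm with a pale silicone practice skin on it, fixed; the skin's top is level, 16 mm above the work surface. Steel strips, 11 mm wide, 4 mm high, hold the skin along the near and far edge (x = -72, +72 mm). Origin: centre of the underside; x points to the far edge. Three lines, 85 mm long, 45 mm apart, are printed along x, each from its start mark towards the near edge (-x)
- ring_mark: the start mark to use: a printed black ring, 15 mm outside and 12.6 mm inside diameter, flat on the skin at the far end of one of the three lines. Origin: its centre, on the skin's surface, 36 mm from the board's centre along the board's x; axes as the board: its line runs from it along -x
- cross_mark: start mark of another line: a printed plus sign, 15 mm; not used
- square_mark: start mark of another line: a printed square outline, 15 mm; not used
- spirit_bottle: white dropper bottle with black cap, 43 mm across, 130 mm high; loose; leave alone. Origin: centre of its underside
- jar: round salve jar, 60 mm across, 50 mm high; loose; leave alone. Origin: centre of its underside
- tape: roll of tape lying flat, 64 mm across, 19 mm high; loose; leave alone. Origin: centre of its underside
- skin_marker: marker pen lying on the surface, 136 mm long along its y, 13 mm thick; loose; leave alone. Origin: centre of its underside
- clamp: spring clamp lying flat, 57 x 102 x 14 mm; loose; leave alone. Origin: centre of its underside
Mind the look-alikes: they are no part of the job. Several things have the shape of the stand; the one meant has the colours described above.

How it is judged:
On the way, in this order (a step that is already met when the one before it is completed fails the run):
1. the hand piece is drawn up out of its stand, held by the fingers, needle clear above the rim (z of needle_tip in the frame of stand above 0.11 m and contact force between the fingers and tattoo_pen above 1 N and contact force between tattoo_pen and stand below 0.05 N), for 0.1 s.
2. leaning about 30 degrees (20 to 40), tail back along the line, the needle points at the ring's middle (within 9 mm of it 15 mm ahead of the tip) without touching, held steady for a second (distance between aim_point and ring_mark below 0.009 m and angle between tattoo_pen's own y axis and vertical between 2.443 and 2.793 rad and x of tail in the frame of ring_mark below -0.05 m and y of tail in the frame of ring_mark between -0.045 and 0.045 m and contact force between tattoo_pen and practice_board below 0.05 N and linear speed of tattoo_pen below 0.015 m/s), for 0.9 s.
At the end, for the whole second after the job is handed in: Held still in the gripper: needle tip on the skin within 6.5 mm of the ring's middle, needle pushed in 1.5 to 6 mm, 0.5 to 6 N on the skin, leaning 20 to 40 degrees from upright, tail back over the ring's own line (at least 50 mm along it, at most 45 mm to a side) (distance between needle_tip and ring_mark below 0.0065 m and value of joint needle between 0.0015 and 0.006 m and contact force between tattoo_pen and practice_board between 0.5 and 6 N and angle between tattoo_pen's own y axis and vertical between 2.443 and 2.793 rad and x of tail in the frame of ring_mark below -0.05 m and y of tail in the frame of ring_mark between -0.045 and 0.045 m and contact force between the fingers and tattoo_pen above 1 N and contact force between tattoo_pen and stand below 0.05 N and linear speed of tattoo_pen below 0.015 m/s); the arm keeps its last pose, push and grip.
It fails at once if the needle or hand piece touches the skin or board away from the ring (more than 7.5 mm from its middle) (contact force between tattoo_pen and practice_board above 0.1 N and distance between needle_tip and ring_mark above 0.0075 m).
It fails at once if the skin is pressed hard (over 10 N) (contact force between tattoo_pen and practice_board above 10 N).
It fails at once if a bystander is disturbed (moved over 25 mm) (distance of any of spirit_bottle, jar, tape, skin_marker, clamp from where it was at the start of the episode above 0.025 m).
It also fails if it takes over 58 s, if anything falls off the work surface, if the arm or the gripper's body presses on something with over 40 N, if the wrist force passes 120 N, or if a joint passes its speed limit or range.

## Robot

A 6-joint arm with a two-finger parallel gripper is mounted at the origin on a cart in front of the work surface, level with it; the furniture and walls round the work are solid. World frame = base frame: x ahead of the robot, y to its left, z up, the work surface at z = 0. Lengths are in m, angles in rad, forces in N, time in s.
With the tool pointing down it reaches from about 0.375 to 0.975 m from the base axis. Payload 3.8 kg.
Tool frame: the origin (TCP) lies on the mounting face of the last link; the fingertips stand 173 mm ahead of it and the grasp point (between the pads) lies 155 mm ahead of it (bot.hold_point_z is the distance from the TCP to the grasp point, in m); z points along the fingers, y is the line along which they close (so a half turn about z gives the same grasp; the last joint's range is limited). The gripper opens to 85 mm and grips with 20 to 120 N. Pads are 22 mm wide; open, the fingers measure 114 mm over their backs; the gripper's body (76 mm by 85 mm) begins 54 mm behind the grasp point. The pads swing forward as they close: fully open they stand 13 mm farther back than shut.
Start: joints at [-0.037, 0.264, 1.604, -0, 1.274, -0.037], TCP at [0.675, -0, 0.405] pointing down, gripper open.
Joint ranges: [-2.63, 2.63], [-0.94, 2.18], [0.31, 2.57], [-1.31, 4.45], [0, 2.66], [-2.55, 2.55]. Speed limits (rad/s): [2.57, 2.57, 3.14, 3.14, 3.14, 3.14].

## Interface

Orientations are given as a rotation vector (axis times angle).
In Python, from workcell import bot, optics gives the robot as it stands.
- The arm moves only by the shell command python3 -m jog 'ROWS' [OPENING] [FORCE]. ROWS is JSON, a list of rows, each an object of numbers: "dx", "dy", "dz": the shift along the tool's x, y, z in mm; "ax", "ay", "az": the turn, a rotation vector about the tool's x, y, z in degrees. A call has 1 to 20 rows; each row shifts and turns the commanded pose from where the row before left it, along the tool's axes as they then stand; what a row does not reach is not made up. A row lasts 1/12 s, in which the tool goes at most 41.7 mm and 7.16 degrees, less where a joint would pass 70% of its speed; a pose out of reach is approached as far as the arm can. A call with a gripper value outside its range is refused whole. OPENING is the opening, from 0 (shut) to 1 (fully open), set as the call begins (- or left out, the last holds). The fingers move at their own pace and stop on an object; FORCE is the grip in N (left out, the last holds). Time passes only in rows, so rows that do not move let the fingers close. It gives the time, the measured TCP pose, the force, the opening and the grip force at its end, in the units of the state.
- bot.read_state(): the state, without advancing time (a new reading comes with each control period).
- optics.read_camera(name): name is "scene" or "side" or "wrist"; returns a dict with "img" (480x640x3 uint8, red, green, blue), "vertical_fov" (degrees; the focal length in pixels is half the picture's height over the tangent of half this angle, whatever the lens; pixels are square), "cx", "cy" (the principal point, pixels), "R" (3x3) and "t" (3): a world point X has camera coordinates R X + t; the wrist camera has in their place "tool_from_camera" (4x4, takes a point from camera to tool coordinates, whose origin is the TCP and whose axes are the flange's). Camera axes: x right, y down, z forward; pixel columns grow to the right and rows downward; lengths in m; the calibration is good to about 2 mm. The wrist camera is an equidistant fisheye: a pixel r from the principal point sees the ray r / f radians off the axis. A picture is of the moment at which its call begins: read the wrist's pose just before it. There is no depth.
- bot.finish_job(): hands the job in; it is judged then, once.
The state is a dict: "time": time; "q": joint angles; "joint_vel": joint speeds; "joint_torque": joint torques, N m; "tool_pos": TCP position; "tcp_rot": TCP orientation; "wrist_force": force on the tool from outside, world axes, zero at the start; "torque": the same for the moment, N m; "width": opening from 0.0 (shut) to 1.0 (fully open); "grip_force": force on a finger pad.
Only numpy, scipy, OpenCV 4.12 (cv2) and the standard library are available. Lean on these libraries where they do the work, as an engineer would, in place of code of your own. Each camera call takes 0.05 s, during which the arm holds its last target. There are 200 camera calls.

## Working session

There is one attempt and no reset: what is moved stays moved. The work goes in short steps, Python scripts to look and compute and a shell command to move; the robot and the scene stay as the last step left them, time stands still between calls to the robot, and variables do not carry over. Pictures are saved under pics/ and viewed, at most 10 in all, crops included, and the job is handed in when it is done.

```bash
ls; mkdir -p pics
python3 - <<'E'
from workcell import bot, optics
import cv2,numpy as np,pickle
print(bot.read_state())
for n in ("scene","side","wrist"):
    c=optics.read_camera(n); pickle.dump(c,open(f'pics/{n}0.pkl','wb'))
    cv2.imwrite(f'pics/{n}0.png',c['img'][:,:,::-1]); print(n,{k:v for k,v in c.items() if k!='img'})
E
```

```text
pics
{'time': 0.0, 'q': array([-3.68900209e-02,  2.64752219e-01,  1.60540484e+00,  4.21378717e-05,
        1.27366449e+00, -3.69122239e-02]), 'joint_vel': array([-1.36255725e-03,  7.57925086e-04,  8.29610613e-05, -3.59725701e-03,
        1.47375708e-03, -5.21030896e-04]), 'joint_torque': array([ 6.10465631e-04, -5.15121067e+01, -3.67308676e+01, -4.07824507e-05,
        1.31324201e-02,  1.46811578e-05]), 'tool_pos': array([6.74652030e-01, 2.47566404e-05, 4.03345552e-01]), 'tcp_rot': array([-2.22025577, -2.22027757,  0.00233507]), 'wrist_force': array([-0.14206643, -0.21063392, -0.14472318]), 'torque': array([ 0.01866008, -0.02748976, -0.00055709]), 'grip_force': 0.0, 'width': 0.9997577403900956}
scene {'vertical_fov': 54.831402954099815, 'cx': 321.34606565365135, 'cy': 235.90532686250108, 'R': array([[ 0.777741  , -0.6281681 , -0.02288604],
       [-0.34052687, -0.39044732, -0.85533171],
       [ 0.52835631,  0.67301985, -0.51757501]]), 't': array([-0.41456207,  0.31757439,  0.72039192])}
side {'vertical_fov': 48.49275270760439, 'cx': 326.42150239365407, 'cy': 233.22139847679406, 'R': array([[-0.83913733, -0.54328713, -0.0262229 ],
       [-0.17404003,  0.31386612, -0.93337995],
       [ 0.51532379, -0.77867012, -0.35793049]]), 't': array([0.50392142, 0.24373971, 0.88449249])}
wrist {'vertical_fov': 65.70646984690485, 'cx': 324.4931301016965, 'cy': 234.1179414927441, 'tool_from_camera': array([[ 5.42002631e-04, -9.48591265e-01, -3.16503266e-01,
         8.04911851e-02],
       [ 9.99999695e-01,  3.36012865e-04,  7.05406927e-04,
        -1.29384015e-04],
       [-5.62793680e-04, -3.16503552e-01,  9.48591158e-01,
         3.03720262e-02],
       [ 0.00000000e+00,  0.00000000e+00,  0.00000000e+00,
         1.00000000e+00]])}
```

View pics/scene0.png

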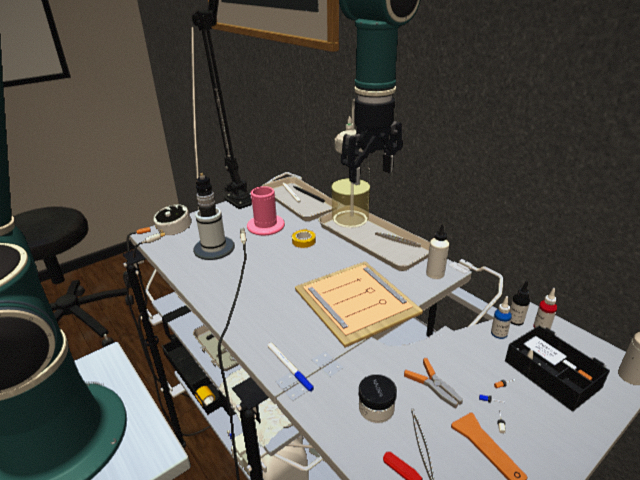

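View pics/side0.png

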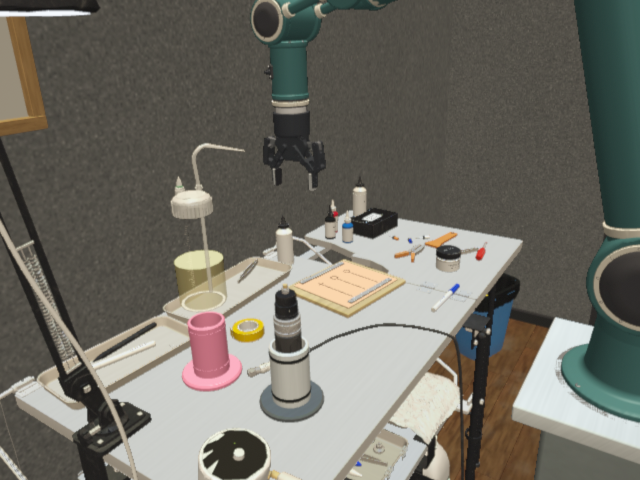

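View pics/wrist0.png

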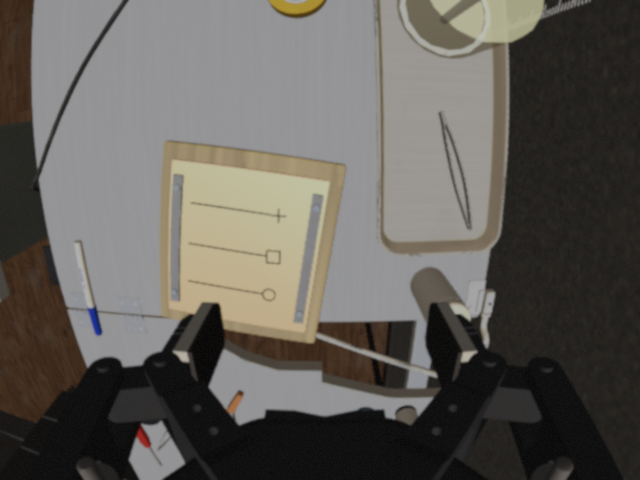

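The scene shows four stand-shaped things: the aluminium stand with the black/silver pen on a dark foot (scene 212,240; side 290,380), the pink stand (265,215; side 210,350), the pale yellow cup (350,205; side 200,280) and the white pot (172,217; side 235,455). By the description I choose the first. In the wrist picture the ring is at (268,295), the square at (273,257) and the cross at (279,215).

```bash
cat > h.py <<'E'
import numpy as np,pickle,cv2
from scipy.spatial.transform import Rotation as Ro
def foc(c): return 240/np.tan(np.radians(c['vertical_fov']/2))
def ray(c,p,st=None):
    f=foc(c); d=np.array([(p[0]-c['cx'])/f,(p[1]-c['cy'])/f,1.])
    if 'R' in c: R=np.array(c['R']); return -R.T@c['t'],R.T@d/np.linalg.norm(d)
    r=np.hypot(d[0],d[1]); d=np.array([d[0]/r*np.sin(r),d[1]/r*np.sin(r),np.cos(r)])
    T=np.array(c['tool_from_camera']); Rt=Ro.from_rotvec(st['tcp_rot']).as_matrix()
    return st['tool_pos']+Rt@T[:3,3],Rt@T[:3,:3]@d
def onz(c,p,z,st=None):
    o,d=ray(c,p,st); return o+d*(z-o[2])/d[2]
def tri(r1,r2):
    (o1,d1),(o2,d2)=r1,r2
    s=np.linalg.lstsq(np.c_[d1,-d2],o2-o1,rcond=None)[0]
    a,b=o1+d1*s[0],o2+d2*s[1]; return (a+b)/2,np.linalg.norm(a-b)
def load(n): return pickle.load(open(f'pics/{n}.pkl','rb'))
E
python3 - <<'E'
from h import *
np.set_printoptions(precision=4,suppress=True)
s,d,w=load('scene0'),load('side0'),load('wrist0')
st=dict(tool_pos=np.array([.67465,0,.40335]),tcp_rot=np.array([-2.22026,-2.22028,.0023]))
print('cams',ray(s,(0,0))[0],ray(d,(0,0))[0])
for n,p in dict(cross=(279,215),sq=(273,257),ring=(268,295),ringlineend=(189,281),crossend=(192,203)).items(): print(n,onz(w,p,.016,st))
print('ring scene',onz(s,(383,302),.016))
print('tail',onz(s,(204,176),.2105),onz(d,(286,290),.2105),tri(ray(s,(204,176)),ray(d,(286,290))))
print('foot',onz(s,(213,246),0.0),onz(d,(291,398),0.0))
print('lamp base',onz(s,(237,197),0.),onz(d,(100,415),0.))
print('pink',onz(s,(265,225),0.),'yel',onz(d,(203,305),0))
print('lamp head white',tri(ray(s,(345,140)),ray(d,(193,205))))
print('black lamp elbow',tri(ray(s,(205,20)),ray(d,(3,145))))
b=np.hstack([cv2.resize(c['img'][y:y+120,x:x+100],(400,480),interpolation=2) for c,x,y in((s,160,160),(d,235,280))])
cv2.imwrite('pics/crop.png',b[:,:,::-1])
E
```

```text
cams [ 0.0499 -0.6213  0.635 ] [0.0095 0.886  0.5573]
cross [ 0.6284 -0.0184  0.016 ]
sq [ 0.6203 -0.0638  0.016 ]
ring [ 0.6124 -0.1086  0.016 ]
ringlineend [ 0.5227 -0.0939  0.016 ]
crossend [ 0.5373 -0.0049  0.016 ]
ring scene [ 0.6117 -0.1075  0.016 ]
tail [0.4471 0.3133 0.2105] [0.4363 0.3499 0.2105] (array([0.453 , 0.3312, 0.2003]), np.float64(0.0053131911618061875))
foot [0.4552 0.3495 0.    ] [0.4566 0.3281 0.    ]
lamp base [ 0.6472  0.5587 -0.    ] [0.6902 0.5167 0.    ]
pink [0.617  0.3528 0.    ] yel [0.8103 0.1735 0.    ]
lamp head white (array([0.7754, 0.1996, 0.2448]), np.float64(0.00420059988620113))
black lamp elbow (array([0.634 , 0.5919, 0.4735]), np.float64(0.053883319854727454))
```

View pics/crop.png

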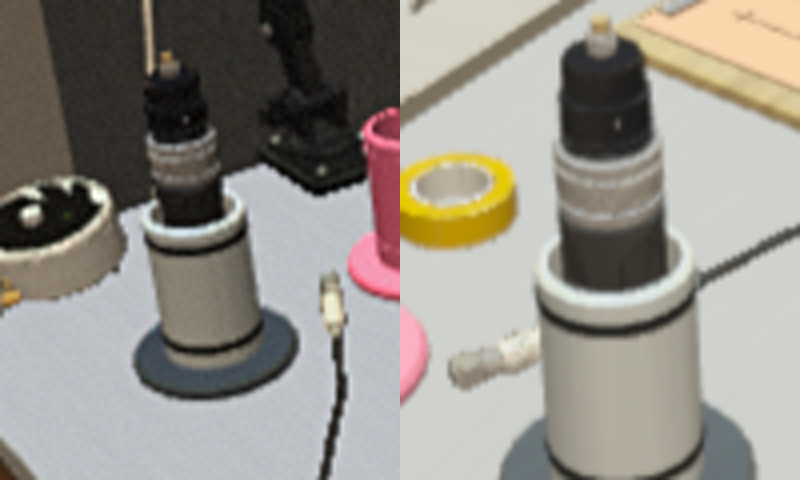

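The crop confirms the choice: black/silver pen with a pin at its tail, in the aluminium stand on the dark foot. The pen is near (0.455, 0.333). I'll move above it and look.

```bash
python3 -m jog '[{"dx":32,"dy":-22,"dz":-8},{"dx":32,"dy":-22,"dz":-8},{"dx":32,"dy":-22,"dz":-8},{"dx":32,"dy":-22,"dz":-8},{"dx":32,"dy":-22,"dz":-8},{"dx":32,"dy":-22,"dz":-8},{"dx":32,"dy":-22,"dz":-8},{"dx":32,"dy":-22,"dz":-8},{"dx":32,"dy":-22},{"dx":32,"dy":-22},{},{},{}]'
python3 - <<'E'
from h import *
from workcell import bot,optics
st=bot.read_state(); c=optics.read_camera('wrist'); pickle.dump((st,c),open('pics/w1.pkl','wb'))
cv2.imwrite('pics/w1.png',c['img'][:,:,::-1]); print(st['tool_pos'],st['q'])
E
```

```text
[6.74734916e-01 1.30650066e-06 4.03604870e-01] [-3.69163835e-02  2.64613515e-01  1.60509797e+00  2.65277388e-05
  1.27367037e+00 -3.68691212e-02]invalid input
```

View pics/w1.png

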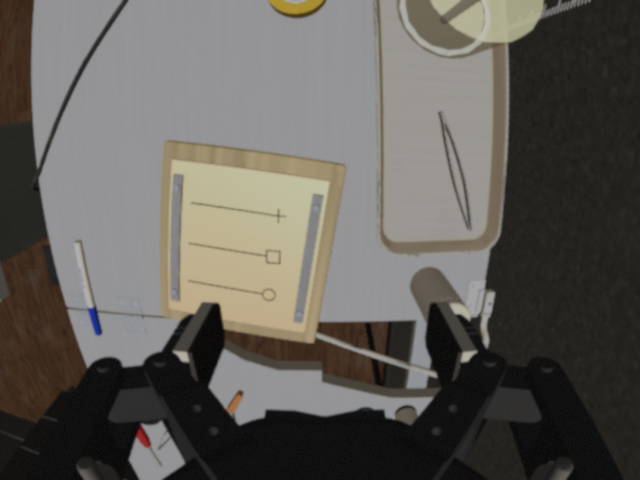

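The move was refused, probably because of the empty rows, so the picture is the same as before. I'll retry with explicit zeros.

```bash
python3 -m jog '[{"dx":32,"dy":-22,"dz":-8},{"dx":32,"dy":-22,"dz":-8},{"dx":32,"dy":-22,"dz":-8},{"dx":32,"dy":-22,"dz":-8},{"dx":32,"dy":-22,"dz":-8},{"dx":32,"dy":-22,"dz":-8},{"dx":32,"dy":-22,"dz":-8},{"dx":32,"dy":-22,"dz":-8},{"dx":32,"dy":-22,"dz":0},{"dx":32,"dy":-22,"dz":0},{"dx":0},{"dx":0},{"dx":0}]'
python3 - <<'E'
from h import *
from workcell import bot,optics
st=bot.read_state(); c=optics.read_camera('wrist'); pickle.dump((st,c),open('pics/w1.pkl','wb'))
cv2.imwrite('pics/w1b.png',c['img'][:,:,::-1]); print(st['tool_pos'],st['q'])
E
```

```text
[6.74798964e-01 1.57268700e-05 4.03822827e-01] [-3.68785510e-02  2.64490112e-01  1.60484865e+00 -2.58980696e-05
  1.27368285e+00 -3.68776978e-02]invalid input
```

View pics/w1b.png

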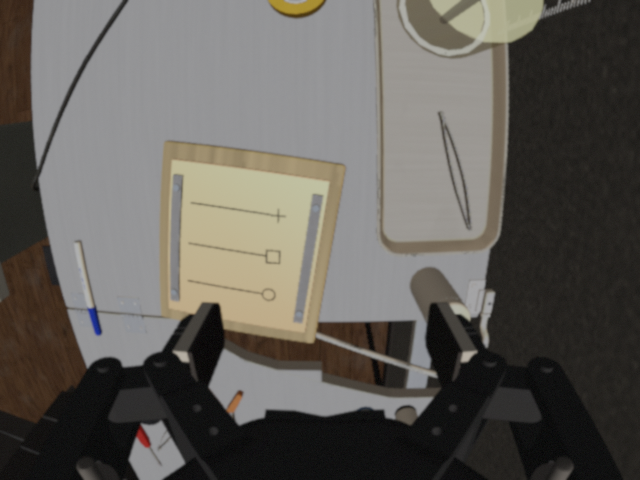

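Still refused and the picture is unchanged. Perhaps every row needs all six numbers.

```bash
python3 -m jog '[{"dx":32,"dy":-22,"dz":-8,"ax":0,"ay":0,"az":0}]'; python3 -m jog --help | head
```

```text
time: 0.33
tool_pos: [0.6547, 0.0282, 0.41]
tcp_rot: [2.226, 2.216, -0.005]
wrist_force: [-0.4, 1.5, -0.4]
width: 0.999
grip_force: 0.0invalid input: not JSON, or not a number
```

```bash
python3 -m jog '[{"dx":32,"dy":-22,"dz":-8,"ax":0,"ay":0,"az":0},{"dx":32,"dy":-22,"dz":-8,"ax":0,"ay":0,"az":0},{"dx":32,"dy":-22,"dz":-8,"ax":0,"ay":0,"az":0},{"dx":32,"dy":-22,"dz":-8,"ax":0,"ay":0,"az":0},{"dx":32,"dy":-22,"dz":-8,"ax":0,"ay":0,"az":0},{"dx":32,"dy":-22,"dz":-8,"ax":0,"ay":0,"az":0},{"dx":32,"dy":-22,"dz":-8,"ax":0,"ay":0,"az":0},{"dx":32,"dy":-22,"dz":0,"ax":0,"ay":0,"az":0},{"dx":32,"dy":-22,"dz":0,"ax":0,"ay":0,"az":0},{"dx":0,"dy":0,"dz":0,"ax":0,"ay":0,"az":0},{"dx":0,"dy":0,"dz":0,"ax":0,"ay":0,"az":0},{"dx":0,"dy":0,"dz":0,"ax":0,"ay":0,"az":0}]'
python3 - <<'E'
from h import *
from workcell import bot,optics
st=bot.read_state(); c=optics.read_camera('wrist'); pickle.dump((st,c),open('pics/w1.pkl','wb'))
cv2.imwrite('pics/w1c.png',c['img'][:,:,::-1]); print(st['tool_pos'],st['q'])
E
```

```text
time: 1.33
tool_pos: [0.4549, 0.32, 0.4686]
tcp_rot: [2.22, 2.222, -0.0]
wrist_force: [0.4, 0.1, -0.2]
width: 1.005
grip_force: 0.0
[0.45489435 0.32001391 0.46857404] [ 5.68500475e-01  4.90829318e-03  1.77863625e+00 -7.18082379e-04
  1.35817922e+00  5.67512010e-01]
```

View pics/w1c.png

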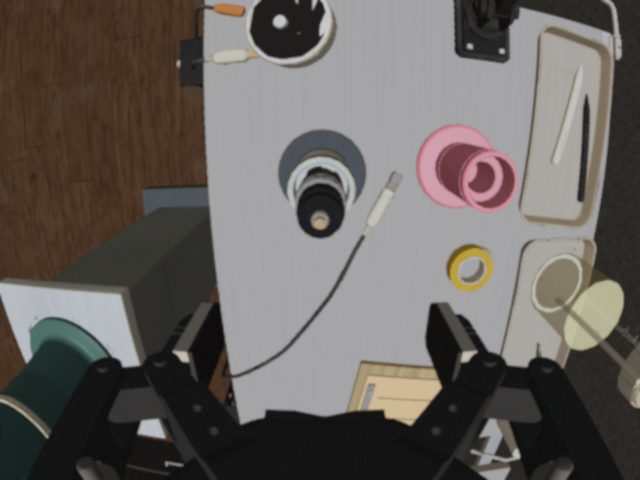

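Looking down: pen tail cap at (320,221), rim near (321,190), foot centre near (322,168). The pink stand (465,175) and the tape (470,268) stand clear of it. A zoom will show the hand piece's turn.

Run:
```python
from h import *
np.set_printoptions(precision=4,suppress=True)
st,c=load('w1'); im=c['img']
cr=cv2.resize(im[150:250,270:375],(735,700)[:2],interpolation=cv2.INTER_CUBIC)
cr=cv2.resize(cr,(630,600)); cr=np.clip(cr.astype(float)*1.5,0,255).astype(np.uint8)
cv2.imwrite('pics/z.png',cr[:,:,::-1])
f=onz(c,(322,170),.004,st); print('foot',f,'rim',onz(c,(321,190),.108,st),'tail',onz(c,(320,221),.2105,st))
```

```text
foot [0.4522 0.3348 0.004 ] rim [0.4519 0.3322 0.108 ] tail [0.4521 0.3332 0.2105]
```

View pics/z.png

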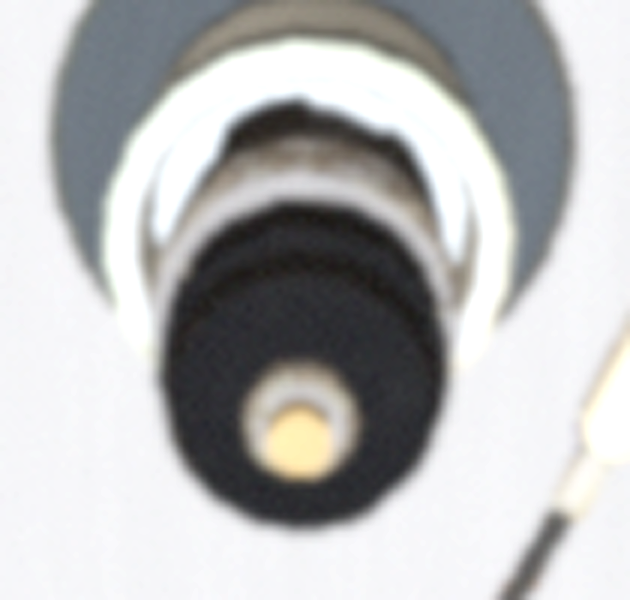

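The silver body ring spans about 41 mm along world x, so the hand piece's z lies along world x. The present closing direction therefore meets its 33 mm width squarely. The pen axis is at about (0.452, 0.333). Next I descend to the collar and close.

```bash
python3 -m jog '[{"dx":13,"dy":-3,"dz":0,"ax":0,"ay":0,"az":0},{"dx":0,"dy":0,"dz":0,"ax":0,"ay":0,"az":0},{"dx":0,"dy":0,"dz":20,"ax":0,"ay":0,"az":0},{"dx":0,"dy":0,"dz":20,"ax":0,"ay":0,"az":0},{"dx":0,"dy":0,"dz":20,"ax":0,"ay":0,"az":0},{"dx":0,"dy":0,"dz":20,"ax":0,"ay":0,"az":0},{"dx":0,"dy":0,"dz":20,"ax":0,"ay":0,"az":0},{"dx":0,"dy":0,"dz":20,"ax":0,"ay":0,"az":0},{"dx":0,"dy":0,"dz":10,"ax":0,"ay":0,"az":0},{"dx":0,"dy":0,"dz":8,"ax":0,"ay":0,"az":0},{"dx":0,"dy":0,"dz":0,"ax":0,"ay":0,"az":0},{"dx":0,"dy":0,"dz":0,"ax":0,"ay":0,"az":0},{"dx":0,"dy":0,"dz":0,"ax":0,"ay":0,"az":0}]' 1 60
```

```text
time: 2.47
tool_pos: [0.4527, 0.3333, 0.332]
tcp_rot: [2.221, 2.221, 0.003]
wrist_force: [0.1, 0.6, -0.4]
width: 1.006
grip_force: 0.0
```

```bash
python3 -m jog '[{"dx":0,"dy":0,"dz":0,"ax":0,"ay":0,"az":0},{"dx":0,"dy":0,"dz":0,"ax":0,"ay":0,"az":0},{"dx":0,"dy":0,"dz":0,"ax":0,"ay":0,"az":0},{"dx":0,"dy":0,"dz":0,"ax":0,"ay":0,"az":0},{"dx":0,"dy":0,"dz":0,"ax":0,"ay":0,"az":0},{"dx":0,"dy":0,"dz":0,"ax":0,"ay":0,"az":0},{"dx":0,"dy":0,"dz":0,"ax":0,"ay":0,"az":0},{"dx":0,"dy":0,"dz":0,"ax":0,"ay":0,"az":0},{"dx":0,"dy":0,"dz":0,"ax":0,"ay":0,"az":0},{"dx":0,"dy":0,"dz":0,"ax":0,"ay":0,"az":0},{"dx":0,"dy":0,"dz":0,"ax":0,"ay":0,"az":0},{"dx":0,"dy":0,"dz":0,"ax":0,"ay":0,"az":0}]' 0 60
```

```text
time: 3.47
tool_pos: [0.452, 0.3332, 0.3319]
tcp_rot: [-2.222, -2.22, -0.001]
wrist_force: [-1.8, 0.4, 4.6]
width: 0.309
grip_force: 70.5
```

Gripped, about 26 mm wide, with 70 N. I'll draw it straight up 125 mm.

```bash
python3 -m jog '[{"dx":0,"dy":0,"dz":0,"ax":0,"ay":0,"az":0},{"dx":0,"dy":0,"dz":0,"ax":0,"ay":0,"az":0},{"dx":0,"dy":0,"dz":-5,"ax":0,"ay":0,"az":0},{"dx":0,"dy":0,"dz":-8,"ax":0,"ay":0,"az":0},{"dx":0,"dy":0,"dz":-8,"ax":0,"ay":0,"az":0},{"dx":0,"dy":0,"dz":-8,"ax":0,"ay":0,"az":0},{"dx":0,"dy":0,"dz":-8,"ax":0,"ay":0,"az":0},{"dx":0,"dy":0,"dz":-8,"ax":0,"ay":0,"az":0},{"dx":0,"dy":0,"dz":-8,"ax":0,"ay":0,"az":0},{"dx":0,"dy":0,"dz":-8,"ax":0,"ay":0,"az":0},{"dx":0,"dy":0,"dz":-8,"ax":0,"ay":0,"az":0},{"dx":0,"dy":0,"dz":-8,"ax":0,"ay":0,"az":0},{"dx":0,"dy":0,"dz":-8,"ax":0,"ay":0,"az":0},{"dx":0,"dy":0,"dz":-8,"ax":0,"ay":0,"az":0},{"dx":0,"dy":0,"dz":-10,"ax":0,"ay":0,"az":0},{"dx":0,"dy":0,"dz":-12,"ax":0,"ay":0,"az":0},{"dx":0,"dy":0,"dz":-12,"ax":0,"ay":0,"az":0},{"dx":0,"dy":0,"dz":0,"ax":0,"ay":0,"az":0},{"dx":0,"dy":0,"dz":0,"ax":0,"ay":0,"az":0},{"dx":0,"dy":0,"dz":0,"ax":0,"ay":0,"az":0}]' 0 100
python3 - <<'E'
from h import *
from workcell import bot,optics
st=bot.read_state(); o=[]
for n in('scene','side'):
    c=optics.read_camera(n); pickle.dump((st,c),open(f'pics/{n}2.pkl','wb')); o.append(c['img'])
    # expected needle tip px
    X=st['tool_pos']+Ro.from_rotvec(st['tcp_rot']).apply([0,0,.155+.156])
    p=np.array(c['R'])@X+c['t']; f=foc(c); u=(c['cx']+f*p[0]/p[2],c['cy']+f*p[1]/p[2]); print(n,X,u)
    x,y=int(u[0])-70,int(u[1])-150
    x=max(x,0);y=max(y,0)
    o[-1]=cv2.resize(c['img'][y:y+200,x:x+130],(390,600),interpolation=2); print(x,y)
cv2.imwrite('pics/lift.png',np.hstack(o)[:,:,::-1])
E
```

```text
time: 5.13
tool_pos: [0.4519, 0.3329, 0.4575]
tcp_rot: [-2.221, -2.221, 0.0]
wrist_force: [0.1, 0.0, -1.4]
width: 0.305
grip_force: 104.8
scene [0.45187263 0.33290364 0.1465247 ] (np.float64(206.19160011247615), np.float64(197.62749989315273))
136 47
side [0.45187263 0.33290364 0.1465247 ] (np.float64(286.7605158087622), np.float64(321.06670732458554))
216 171
```

The lift worked: about 1.4 N hangs on the wrist and the grip is firm. Now straight across to the ring's side of the board, still high and upright.

```bash
python3 -m jog '[{"dx":-10,"dy":0,"dz":0,"ax":0,"ay":0,"az":0},{"dx":-20,"dy":0,"dz":0,"ax":0,"ay":0,"az":0},{"dx":-24,"dy":0,"dz":0,"ax":0,"ay":0,"az":0},{"dx":-24,"dy":0,"dz":0,"ax":0,"ay":0,"az":0},{"dx":-24,"dy":0,"dz":0,"ax":0,"ay":0,"az":0},{"dx":-24,"dy":0,"dz":0,"ax":0,"ay":0,"az":0},{"dx":-24,"dy":0,"dz":0,"ax":0,"ay":0,"az":0},{"dx":-24,"dy":0,"dz":0,"ax":0,"ay":0,"az":0},{"dx":-24,"dy":0,"dz":0,"ax":0,"ay":0,"az":0},{"dx":-24,"dy":0,"dz":0,"ax":0,"ay":0,"az":0},{"dx":-24,"dy":0,"dz":0,"ax":0,"ay":0,"az":0},{"dx":-24,"dy":0,"dz":0,"ax":0,"ay":0,"az":0},{"dx":-24,"dy":0,"dz":0,"ax":0,"ay":0,"az":0},{"dx":-24,"dy":0,"dz":0,"ax":0,"ay":0,"az":0},{"dx":-24,"dy":0,"dz":0,"ax":0,"ay":0,"az":0},{"dx":-24,"dy":0,"dz":0,"ax":0,"ay":0,"az":0},{"dx":-24,"dy":0,"dz":0,"ax":0,"ay":0,"az":0},{"dx":-18,"dy":0,"dz":0,"ax":0,"ay":0,"az":0},{"dx":-6,"dy":0,"dz":0,"ax":0,"ay":0,"az":0},{"dx":0,"dy":0,"dz":0,"ax":0,"ay":0,"az":0}]'
python3 -m jog '[{"dx":0,"dy":0,"dz":0,"ax":0,"ay":0,"az":3.4},{"dx":0,"dy":0,"dz":0,"ax":0,"ay":0,"az":3},{"dx":0,"dy":0,"dz":0,"ax":0,"ay":0,"az":3},{"dx":0,"dy":0,"dz":0,"ax":-3,"ay":0,"az":0},{"dx":0,"dy":0,"dz":0,"ax":-3,"ay":0,"az":0},{"dx":0,"dy":0,"dz":0,"ax":-3,"ay":0,"az":0},{"dx":0,"dy":0,"dz":0,"ax":-3,"ay":0,"az":0},{"dx":0,"dy":0,"dz":0,"ax":-3,"ay":0,"az":0},{"dx":0,"dy":0,"dz":0,"ax":-3,"ay":0,"az":0},{"dx":0,"dy":0,"dz":0,"ax":-3,"ay":0,"az":0},{"dx":0,"dy":0,"dz":0,"ax":-3,"ay":0,"az":0},{"dx":0,"dy":0,"dz":0,"ax":-3,"ay":0,"az":0},{"dx":0,"dy":0,"dz":0,"ax":-3,"ay":0,"az":0},{"dx":0,"dy":0,"dz":0,"ax":0,"ay":0,"az":0},{"dx":0,"dy":0,"dz":0,"ax":0,"ay":0,"az":0},{"dx":0,"dy":0,"dz":0,"ax":0,"ay":0,"az":0}]'
cat > tgt.py <<'E'
from h import *
from workcell import bot
import sys
np.set_printoptions(precision=4,suppress=True)
R=np.array([.6122,-.1082,.016]); L=.3124; psi=np.radians(-9.4); off=np.array(eval(sys.argv[2])) if len(sys.argv)>2 else np.zeros(2)
st=bot.read_state(); Rt=Ro.from_rotvec(st['tcp_rot']).as_matrix(); a=Rt[:,2]
tip=st['tool_pos']+Rt@np.r_[off,L]; gap=float(sys.argv[1])
b=np.array([np.cos(psi),np.sin(psi),0])
print('lean',np.degrees(np.arccos(-a[2])),'side',a@np.array([-b[1],b[0],0]),'tip',tip)
print('tool-axis shift mm',1000*Rt.T@(R-gap*a-tip))
E
python3 tgt.py .015
```

```text
time: 6.9
tool_pos: [0.4515, -0.0824, 0.4572]
tcp_rot: [-2.224, -2.218, 0.001]
wrist_force: [-0.1, 0.1, -1.9]
width: 0.3
grip_force: 104.8
time: 8.23
tool_pos: [0.4518, -0.0805, 0.4574]
tcp_rot: [2.063, 1.751, 0.468]
wrist_force: [0.2, -0.1, -1.9]
width: 0.298
grip_force: 105.2
lean 29.875231782858627 side 0.0007354306558820672 tip [ 0.6053 -0.1056  0.1865]
tool-axis shift mm [ -1.4766 -78.6911 136.4388]
```

```bash
python3 -m jog '[{"dx":0,"dy":-5,"dz":7,"ax":0,"ay":0,"az":0},{"dx":0,"dy":-10,"dz":14,"ax":0,"ay":0,"az":0},{"dx":0,"dy":-14,"dz":18,"ax":0,"ay":0,"az":0},{"dx":0,"dy":-14,"dz":18,"ax":0,"ay":0,"az":0},{"dx":0,"dy":-14,"dz":18,"ax":0,"ay":0,"az":0},{"dx":-1.5,"dy":-12,"dz":14,"ax":0,"ay":0,"az":0},{"dx":0,"dy":-7,"dz":8,"ax":0,"ay":0,"az":0},{"dx":0,"dy":-3,"dz":4,"ax":0,"ay":0,"az":0},{"dx":0,"dy":0,"dz":0,"ax":0,"ay":0,"az":0},{"dx":0,"dy":0,"dz":0,"ax":0,"ay":0,"az":0},{"dx":0,"dy":0,"dz":0,"ax":0,"ay":0,"az":0},{"dx":0,"dy":0,"dz":0,"ax":0,"ay":0,"az":0}]'
python3 tgt.py .015
python3 - <<'E'
from h import *
from workcell import bot,optics
st=bot.read_state(); o=[]
A=st['tool_pos'];Rt=Ro.from_rotvec(st['tcp_rot'])
for n in('scene','side'):
    c=optics.read_camera(n); pickle.dump((st,c),open(f'pics/{n}3.pkl','wb'))
    def px(X):
        p=np.array(c['R'])@X+c['t']; f=foc(c); return np.array([c['cx']+f*p[0]/p[2],c['cy']+f*p[1]/p[2]])
    u=px(A+Rt.apply([0,0,.3124])); print(n,'tip',u,'collar',px(A+Rt.apply([0,0,.1534])),'ring',px(np.array([.6122,-.1082,.016])))
    x,y=int(u[0])-50,int(u[1])-60; print(x,y)
    o.append(cv2.resize(c['img'][y:y+120,x:x+80],(400,600),interpolation=2))
cv2.imwrite('pics/near.png',np.hstack(o)[:,:,::-1])
E
```

```text
time: 9.23
tool_pos: [0.435, -0.0797, 0.3325]
tcp_rot: [2.06, 1.747, 0.471]
wrist_force: [0.4, 0.3, -2.2]
width: 0.304
grip_force: 105.2
lean 30.178656955749762 side -0.0001940934601647415 tip [ 0.5899 -0.1054  0.0624]
tool-axis shift mm [ 0.9298 -3.9202 36.4187]
scene tip [375.6593242 287.9530773] collar [341.72946322 240.76069473] ring [383.42627813 302.06695765]
325 227
side tip [353.98517725 254.44645975] collar [382.12125274 205.03140308] ring [346.66335538 270.02344862]
303 194
```

View pics/near.png

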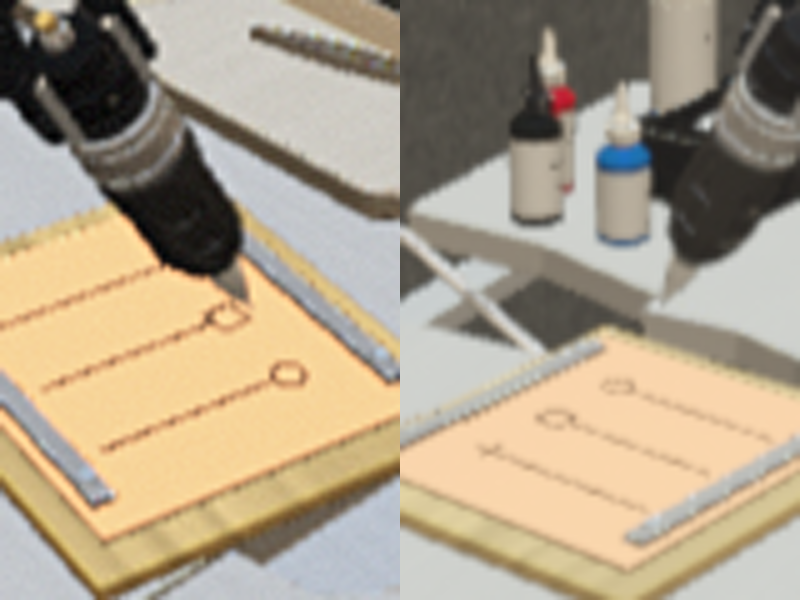

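The needle tip shows at scene (374.6,287.6) and side (354.4,255). The ring is at scene (382.6,301.8) and side (346.4,271.2). All four are within about 1 px of prediction, so the pen sits straight in the grip. I'll triangulate both as a check.

Run:
```python
from h import *
s,d=load('scene3')[1],load('side3')[1]
for n,p,q in(('tip',(374.6,287.6),(354.4,255)),('ring',(382.6,301.8),(346.4,271.2))): print(n,tri(ray(s,p),ray(d,q)))
print(onz(s,(382.6,301.8),.016),onz(d,(346.4,271.2),.016))
```

```text
tip (array([ 0.5882091 , -0.10372154,  0.06250619]), np.float64(0.0011770189494285557))
ring (array([ 0.6119523 , -0.10567668,  0.01453359]), np.float64(0.0013311031167923602))
[ 0.61151874 -0.10647529  0.016     ] [ 0.60933747 -0.10219092  0.016     ]
```

```bash
python3 -m jog '[{"dx":0.5,"dy":-1,"dz":3,"ax":0,"ay":0,"az":0},{"dx":0.5,"dy":-2,"dz":6,"ax":0,"ay":0,"az":0},{"dx":0,"dy":-0.5,"dz":7,"ax":0,"ay":0,"az":0},{"dx":0,"dy":0,"dz":7,"ax":0,"ay":0,"az":0},{"dx":0,"dy":0,"dz":6,"ax":0,"ay":0,"az":0},{"dx":0,"dy":0,"dz":4,"ax":0,"ay":0,"az":0},{"dx":0,"dy":0,"dz":3,"ax":0,"ay":0,"az":0},{"dx":0,"dy":0,"dz":0,"ax":0,"ay":0,"az":0},{"dx":0,"dy":0,"dz":0,"ax":0,"ay":0,"az":0},{"dx":0,"dy":0,"dz":0,"ax":0,"ay":0,"az":0}]'
python3 tgt.py .015
python3 - <<'E'
from h import *
from workcell import bot,optics
st=bot.read_state(); o=[]
for n,x,y in(('scene',340,240),('side',315,215)):
    c=optics.read_camera(n); pickle.dump((st,c),open(f'pics/{n}4.pkl','wb')); print(n,x,y)
    o.append(cv2.resize(c['img'][y:y+90,x:x+60],(400,600),interpolation=2))
cv2.imwrite('pics/near2.png',np.hstack(o)[:,:,::-1])
E
```

```text
time: 10.17
tool_pos: [0.4491, -0.081, 0.298]
tcp_rot: [2.062, 1.749, 0.469]
wrist_force: [0.4, 0.1, -1.9]
width: 0.295
grip_force: 105.2
lean 30.017090953818105 side -1.2170908606877286e-05 tip [ 0.6033 -0.1066  0.0275]
tool-axis shift mm [-0.1602  2.0852 -0.5589]
scene 340 240
side 315 215
```

View pics/near2.png

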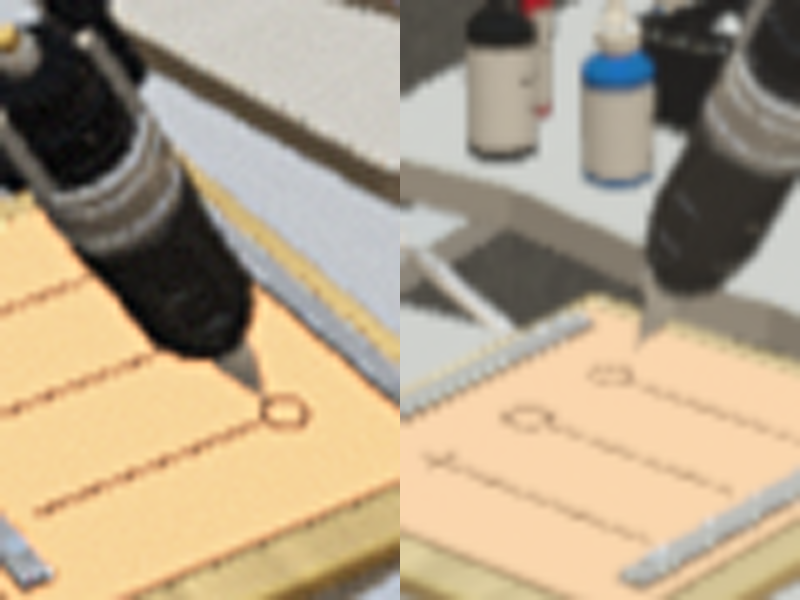

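Needle tip at scene (379.9,299.6) and side (351,267.1), clear of the skin. Ring centre at (382.6,301.8) and (346.8,271.4).

Run:
```python
from h import *
st,s=load('scene4');d=load('side4')[1]
t=tri(ray(s,(379.9,299.55)),ray(d,(351,267.05)));r=tri(ray(s,(382.6,301.8)),ray(d,(346.6,271.3)))
Rt=Ro.from_rotvec(st['tcp_rot']).as_matrix()
print(t,r,'tool axes',1000*Rt.T@(r[0]-t[0]))
# rotate out height ambiguity: on-plane aim
```

```text
(array([ 0.60067907, -0.10796762,  0.02743158]), np.float64(0.0021240843814520263)) (array([ 0.61165543, -0.10579999,  0.01449514]), np.float64(0.001823466775325937)) tool axes [ 3.93143786  2.5984434  16.44147911]
```

Both estimates put the aim within a few mm. A small centring shift (1.5, 2 mm), then hold for over a second.

```bash
python3 -m jog '[{"dx":0.75,"dy":1,"dz":0,"ax":0,"ay":0,"az":0},{"dx":0.75,"dy":1,"dz":0,"ax":0,"ay":0,"az":0},{"dx":0,"dy":0,"dz":0,"ax":0,"ay":0,"az":0},{"dx":0,"dy":0,"dz":0,"ax":0,"ay":0,"az":0},{"dx":0,"dy":0,"dz":0,"ax":0,"ay":0,"az":0},{"dx":0,"dy":0,"dz":0,"ax":0,"ay":0,"az":0},{"dx":0,"dy":0,"dz":0,"ax":0,"ay":0,"az":0},{"dx":0,"dy":0,"dz":0,"ax":0,"ay":0,"az":0},{"dx":0,"dy":0,"dz":0,"ax":0,"ay":0,"az":0},{"dx":0,"dy":0,"dz":0,"ax":0,"ay":0,"az":0},{"dx":0,"dy":0,"dz":0,"ax":0,"ay":0,"az":0},{"dx":0,"dy":0,"dz":0,"ax":0,"ay":0,"az":0},{"dx":0,"dy":0,"dz":0,"ax":0,"ay":0,"az":0},{"dx":0,"dy":0,"dz":0,"ax":0,"ay":0,"az":0},{"dx":0,"dy":0,"dz":0,"ax":0,"ay":0,"az":0},{"dx":0,"dy":0,"dz":0,"ax":0,"ay":0,"az":0},{"dx":0,"dy":0,"dz":0,"ax":0,"ay":0,"az":0},{"dx":0,"dy":0,"dz":0,"ax":0,"ay":0,"az":0},{"dx":0,"dy":0,"dz":0,"ax":0,"ay":0,"az":0},{"dx":0,"dy":0,"dz":0,"ax":0,"ay":0,"az":0}]'
python3 tgt.py 0
cat > fm.py <<'E'
from h import *
from workcell import bot,optics
F=[]
for i in range(5):
    s=bot.read_state(); F.append(s['wrist_force']); optics.read_camera('wrist')
F=np.array(F); a=Ro.from_rotvec(s['tcp_rot']).as_matrix()[:,2]
print('F',F.mean(0).round(2),'sd',F.std(0).round(2),'axial',(F@a).mean().round(2))
E
python3 fm.py
```

```text
time: 11.93
tool_pos: [0.4509, -0.0798, 0.2988]
tcp_rot: [2.062, 1.749, 0.469]
wrist_force: [0.5, -0.2, -2.4]
width: 0.299
grip_force: 105.2
lean 29.998359301913084 side -1.2208470315669325e-05 tip [ 0.605  -0.1053  0.0282]
tool-axis shift mm [-1.659   0.4171 14.3531]
F [ 0.18 -0.29 -1.95] sd [0.28 0.29 0.37] axial 1.8
```

Free axial baseline is 1.8 N. Now forward along the needle, slowly.

```bash
python3 -m jog '[{"dx":0,"dy":0,"dz":1,"ax":0,"ay":0,"az":0},{"dx":0,"dy":0,"dz":2,"ax":0,"ay":0,"az":0},{"dx":0,"dy":0,"dz":2,"ax":0,"ay":0,"az":0},{"dx":0,"dy":0,"dz":2,"ax":0,"ay":0,"az":0},{"dx":0,"dy":0,"dz":2,"ax":0,"ay":0,"az":0},{"dx":0,"dy":0,"dz":2,"ax":0,"ay":0,"az":0},{"dx":0,"dy":0,"dz":1,"ax":0,"ay":0,"az":0},{"dx":0,"dy":0,"dz":1,"ax":0,"ay":0,"az":0},{"dx":0,"dy":0,"dz":1,"ax":0,"ay":0,"az":0},{"dx":0,"dy":0,"dz":1,"ax":0,"ay":0,"az":0},{"dx":0,"dy":0,"dz":0,"ax":0,"ay":0,"az":0},{"dx":0,"dy":0,"dz":0,"ax":0,"ay":0,"az":0},{"dx":0,"dy":0,"dz":0,"ax":0,"ay":0,"az":0}]'
python3 tgt.py 0; python3 fm.py
```

```text
time: 13.27
tool_pos: [0.4584, -0.0811, 0.286]
tcp_rot: [2.062, 1.749, 0.469]
wrist_force: [-0.2, -0.3, -0.5]
width: 0.302
grip_force: 105.3
lean 30.019012484872345 side -2.1012366558869495e-05 tip [ 0.6126 -0.1066  0.0155]
tool-axis shift mm [-1.6615  0.1341 -0.523 ]
F [-0.59 -0.37 -0.94] sd [0.22 0.42 0.51] axial 0.56
```

Contact: the axial force has dropped 1.24 N, which means about 1.4 mm of travel. I'll go 2 mm more.

```bash
python3 -m jog '[{"dx":0,"dy":0,"dz":0.5,"ax":0,"ay":0,"az":0},{"dx":0,"dy":0,"dz":0.5,"ax":0,"ay":0,"az":0},{"dx":0,"dy":0,"dz":0.5,"ax":0,"ay":0,"az":0},{"dx":0,"dy":0,"dz":0.5,"ax":0,"ay":0,"az":0},{"dx":0,"dy":0,"dz":0,"ax":0,"ay":0,"az":0},{"dx":0,"dy":0,"dz":0,"ax":0,"ay":0,"az":0},{"dx":0,"dy":0,"dz":0,"ax":0,"ay":0,"az":0}]'
python3 tgt.py 0; python3 fm.py; python3 fm.py
```

```text
time: 14.1
tool_pos: [0.4594, -0.0812, 0.2841]
tcp_rot: [2.062, 1.749, 0.469]
wrist_force: [-0.2, 1.0, 0.5]
width: 0.299
grip_force: 105.4
lean 30.00841121152833 side -2.2373300859529585e-05 tip [ 0.6135 -0.1068  0.0136]
tool-axis shift mm [-1.6464  0.2555 -2.6173]
F [-0.86  0.21  0.29] sd [0.4  0.58 0.5 ] axial -0.69
F [-0.86 -0.14 -0.19] sd [0.38 0.44 0.74] axial -0.25
```

Axial change is about 2.3 N, so the needle is in roughly 3 mm, half way, at a 30° lean. Handing in.

```bash
python3 -c "
from workcell import bot
print(bot.finish_job())"
```

```text
the job is handed in; nothing more can be done
None
```

Handed in with the pen held at a 30° lean and the needle about 3 mm in (about 2.3 N). By position estimates it is 1–2 mm from the ring's middle; I did not look again after contact, and the interface returned no verdict.

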